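# Find the pot with the steel block by its weight and hang it up

### The job

One of the three identical lidded pots holds a steel forming block and is much heavier than the other two, which hold wooden ones. Find it by lifting, and hang it by its bail on both prongs of the double hook so that it hangs still; leave the other two pots standing upright on the bench. Never tip a pot over, and leave the other things on the bench where they are.

Things in the scene. Friction and masses are not known exactly. Their poses are not given: they have to be found in the camera images.
- pot_a: one of three identical round steel pots, 84 mm across, 58 mm high with its fixed lid, about 180 g plus contents; a stiff fixed wire bail arches over the lid along the pot's y axis. One pot hides a steel block (about 400 g), two hide wooden ones (40 g); it cannot be seen which. Origin at the centre of the underside, z up
- bail_a (a point): middle of the straight top bar of pot_a's bail, on the bar's axis, 105 mm above the pot's underside; the bar is 9 mm thick and straight for 80 mm along the pot's y axis; the clear window between lid and bar is 42 mm high and about 85 mm wide. Its axes are the pot's
- pot_b: one of three identical round steel pots, 84 mm across, 58 mm high with its fixed lid, about 180 g plus contents; a stiff fixed wire bail arches over the lid along the pot's y axis. One pot hides a steel block (about 400 g), two hide wooden ones (40 g); it cannot be seen which. Origin at the centre of the underside, z up
- bail_b (a point): middle of the straight top bar of pot_b's bail, on the bar's axis, 105 mm above the pot's underside; the bar is 9 mm thick and straight for 80 mm along the pot's y axis; the clear window between lid and bar is 42 mm high and about 85 mm wide. Its axes are the pot's
- pot_c: one of three identical round steel pots, 84 mm across, 58 mm high with its fixed lid, about 180 g plus contents; a stiff fixed wire bail arches over the lid along the pot's y axis. One pot hides a steel block (about 400 g), two hide wooden ones (40 g); it cannot be seen which. Origin at the centre of the underside, z up
- bail_c (a point): middle of the straight top bar of pot_c's bail, on the bar's axis, 105 mm above the pot's underside; the bar is 9 mm thick and straight for 80 mm along the pot's y axis; the clear window between lid and bar is 42 mm high and about 85 mm wide. Its axes are the pot's
- hook: fixed steel double-hook stand: 18 mm round post on a base plate 110 x 160 x 14 mm; two level prongs, 10 mm thick, axes 232 mm high at y = -26 and +26 mm, run from the post 120 mm along the stand's -x; their ends turn up to 257 mm. The bail's bar goes across both prongs, between upturned ends and post; the fingers fit between the prongs. Origin at the foot of the post
- hook_seat (a point): point midway between the two prongs at the height of their upper sides (237 mm), 85 mm out from the post's axis and 35 mm short of the upturned ends; a hung bar's axis lies 4.5 mm above this height. Its axes are the stand's
- brass_block: bystander: brass doming block, a 50 mm cube with round hollows, origin under its centre
- bench_block: bystander: flat steel bench block 100 x 100 x 22 mm, origin under its centre
- mallet: bystander: wooden mallet about 240 mm long, lying down
- driver: bystander: screwdriver with a dark wooden handle, about 190 mm long, lying down
- jar: bystander: jar with a black cap, 60 mm across, 75 mm high, origin under its centre
There are look-alikes about, which are no part of the job. What is shaped like the pot_c but orange is not meant. Leave any pink look-alike of the pot_a alone.

How it is judged:
At the end, for the whole second after the job is handed in: One pot hangs still (tilt < 0.35 rad) with its bar across both prongs, within 30 mm of their middle and 230 to 255 mm high, pulling more than 3.8 N (only the steel one does); the other two stand at rest on the bench (underside < 10 mm up, tilt < 0.1 rad) (((contact force between pot_a and hook above 3.8 N and x of bail_a in the frame of hook between -0.12 and 0 m and y of bail_a in the frame of hook between -0.03 and 0.03 m and height (world z) of bail_a between 0.23 and 0.255 m and angle between pot_a's own z axis and vertical below 0.35 rad and linear speed of pot_a below 0.05 m/s and height (world z) of each of pot_b, pot_c below 0.01 m and angle between each of pot_b, pot_c's own z axis and vertical below 0.1 rad and linear speed of each of pot_b, pot_c below 0.03 m/s) or (contact force between pot_b and hook above 3.8 N and x of bail_b in the frame of hook between -0.12 and 0 m and y of bail_b in the frame of hook between -0.03 and 0.03 m and height (world z) of bail_b between 0.23 and 0.255 m and angle between pot_b's own z axis and vertical below 0.35 rad and linear speed of pot_b below 0.05 m/s and height (world z) of each of pot_a, pot_c below 0.01 m and angle between each of pot_a, pot_c's own z axis and vertical below 0.1 rad and linear speed of each of pot_a, pot_c below 0.03 m/s) or (contact force between pot_c and hook above 3.8 N and x of bail_c in the frame of hook between -0.12 and 0 m and y of bail_c in the frame of hook between -0.03 and 0.03 m and height (world z) of bail_c between 0.23 and 0.255 m and angle between pot_c's own z axis and vertical below 0.35 rad and linear speed of pot_c below 0.05 m/s and height (world z) of each of pot_a, pot_b below 0.01 m and angle between each of pot_a, pot_b's own z axis and vertical below 0.1 rad and linear speed of each of pot_a, pot_b below 0.03 m/s))); the robot touches nothing.
It fails at once if a pot is tipped by more than 0.8 rad (angle between any of pot_a, pot_b, pot_c's own z axis and vertical above 0.8 rad).
It fails at once if a bystander is shifted by more than 40 mm (distance of any of brass_block, bench_block, mallet, driver, jar from where it was at the start of the episode above 0.04 m).
It also fails if it takes over 64 s, if anything falls off the work surface, if the arm or the gripper's body presses on something with over 40 N, if the wrist force passes 120 N, or if a joint passes its speed limit or range.

### The arm

A 6-joint arm with a two-finger parallel gripper is mounted at the origin on the work surface. World frame = base frame: x ahead of the robot, y to its left, z up, the work surface at z = 0. Lengths are in m, angles in rad, forces in N, time in s.
With the tool pointing down it reaches from about 0.225 to 0.875 m from the base axis. Payload 3.4 kg.
Tool frame: the origin (TCP) lies where the fingers leave the gripper's body, on its centre line; the fingertips stand 73 mm ahead of it and the grasp point (between the pads) lies 54 mm ahead of it (manip.pinch_z is the distance from the TCP to the grasp point, in m); z points along the fingers, y is the line along which they close (so a half turn about z gives the same grasp; the last joint's range is limited). The gripper opens to 85 mm and grips with 20 to 120 N. Pads are 22 mm wide; open, the fingers measure 114 mm over their backs; the gripper's body (76 mm by 85 mm) begins 54 mm behind the grasp point. The pads swing forward as they close: fully open they stand 13 mm farther back than shut.
Start: joints at [-0.121, 0.276, 1.505, -0, 1.361, -0.121], TCP at [0.575, -0, 0.304] pointing down, gripper open.
Joint ranges: [-2.89, 2.89], [-0.75, 2.08], [0.22, 2.7], [-1.18, 4.32], [0.11, 2.71], [-2.7, 2.7]. Speed limits (rad/s): [2.57, 2.57, 3.14, 3.14, 3.14, 3.14].

### API

Orientations are given as a unit quaternion [w, x, y, z].
In Python, from rig import readout, imaging, manip gives the robot as it stands. The module is installed in compiled form; this text tells all that it offers.
- The arm moves only by the tool servo_tool, never from a script. Its argument "moves" is a list of rows, each an object with "dp": the shift along the tool's x, y, z in units of 0.2 m (1.0 is 0.2 m), a list of three; "delta_rot": the turn, a rotation vector about the tool's x, y, z in units of 0.1 rad (1.0 is 0.1 rad), a list of three; "fingers": the opening, from 0 (shut) to 1 (fully open). In form: [{"dp": [dx, dy, dz], "delta_rot": [wx, wy, wz], "fingers": fingers}, ...]. A call has 1 to 5 rows; each row shifts and turns the commanded pose from where the row before left it, along the tool's axes as they then stand; what a row does not reach is not made up. A row lasts 1/10 s, in which the tool goes at most 50 mm and 8.59 degrees, less where a joint would pass 70% of its speed; a pose out of reach is approached as far as the arm can. A call with a number of a shift or a turn outside -1 to 1 is refused whole. A call with a gripper value outside its range is refused whole. The fingers move at their own pace and stop on an object; "force" is the grip in N (left out, the last holds). Time passes only in rows, so rows that do not move let the fingers close. It gives the time, the measured TCP pose, the force, the opening and the grip force at its end, in the units of the state.
- readout.get_state(): the state, without advancing time (a new reading comes with each control period).
- imaging.get_image(name): name is "scene" or "side" or "wrist"; returns (picture, depth): 384x512x3 uint8, red, green, blue; 384x512 float32, m along the optical axis (not along the pixel's ray), 0 where there is no reading.
- imaging.calibration(name): a dict with "intrinsics" (3x3 intrinsics, pixels), "R" (3x3) and "t" (3): a world point X has camera coordinates R X + t; the wrist camera has in their place "hand_eye" (4x4, takes a point from camera to tool coordinates, whose origin is the TCP and whose axes are the flange's). Camera axes: x right, y down, z forward; pixel columns grow to the right and rows downward; lengths in m; the calibration is good to about 2 mm. A picture is of the moment at which its call begins: read the wrist's pose just before it. calibration takes no time and is no camera call.
- manip.sign_off(): hands the job in; it is judged then, once.
The state is a dict: "clock": time; "qpos": joint angles; "qd": joint speeds; "effort": joint torques, N m; "position": TCP position; "ee_rot": TCP orientation; "contact_force": force on the tool from outside, world axes, zero at the start; "moment": the same for the moment, N m; "width": finger opening in m; "gripper_force": force on a finger pad.
Only numpy, scipy, OpenCV 4.12 (cv2) and the standard library are available. Lean on these libraries where they do the work, as an engineer would, in place of code of your own. Each camera call takes 0.05 s, during which the arm holds its last target. There are 200 camera calls.

## Working session

There is one attempt and no reset: what is moved stays moved. The work goes in short steps, Python scripts to look and compute and a tool call to move; the robot and the scene stay as the last step left them, time stands still between calls to the robot, and variables do not carry over. Pictures are saved under pics/ and viewed, at most 10 in all, crops included, and the job is handed in when it is done.

Besides the shell and the picture viewer there is one more tool, called after "Call:" as name([rows], argument=value, ...), one row to a line, values as JSON. servo_tool: Moves the arm, as the interface text tells. Its arguments: {"type":"object","properties":{"moves":{"type":"array"},"force":{"type":"number"}},"required":["moves"]}

```bash
mkdir -p pics
cat > h.py <<'E'
import numpy as np,cv2
from rig import readout,imaging,manip
def cloud(n):
    s=readout.get_state(); im,d=imaging.get_image(n); c=imaging.calibration(n)
    K=np.array(c["intrinsics"]); v,u=np.mgrid[:384,:512]
    P=np.stack([(u-K[0,2])/K[0,0]*d,(v-K[1,2])/K[1,1]*d,d],-1)
    if "R" in c: W=(P-np.array(c["t"]))@np.array(c["R"])
    else:
        from scipy.spatial.transform import Rotation as R
        q=s["ee_rot"]; H=np.array(c["hand_eye"]); P=P@H[:3,:3].T+H[:3,3]
        W=P@R.from_quat([q[1],q[2],q[3],q[0]]).as_matrix().T+np.array(s["position"])
    W[d==0]=np.nan
    return im,W
E
python3 - <<'E'
from h import *
a=[]
for n in("scene","side"):
    im,W=cloud(n); np.savez(n,im=im,W=W); a.append(im); cv2.imwrite(f"pics/{n}.png",cv2.resize(im[:,:,::-1],(800,600)))
print(readout.get_state())
E
```

```text
{'clock': 0.1, 'qpos': array([-1.20998702e-01,  2.76540893e-01,  1.50606219e+00, -3.69234919e-07,
        1.36069635e+00, -1.21003409e-01]), 'qd': array([-0.00026238, -0.00083229, -0.00288479, -0.00065192, -0.00034336,
        0.0016401 ]), 'effort': array([ 1.55745878e-03, -4.17697620e+01, -2.46405226e+01, -1.74112388e-04,
        5.80947395e-03,  2.85749664e-07]), 'position': array([5.74626635e-01, 4.06498447e-05, 3.03098719e-01]), 'ee_rot': array([-6.71751189e-04,  7.07104832e-01,  7.07108215e-01, -5.26327864e-04]), 'contact_force': array([ 0.6212962 ,  0.00523815, -0.4813656 ]), 'moment': array([0.03362142, 0.01413931, 0.01689774]), 'gripper_force': 0.0, 'width': 0.08568505224834917}
```

View pics/scene.png

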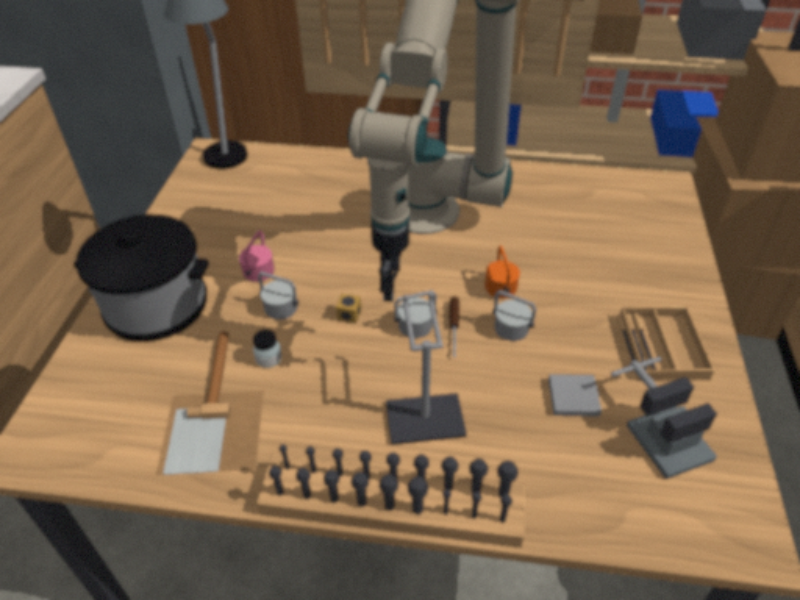

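View pics/side.png

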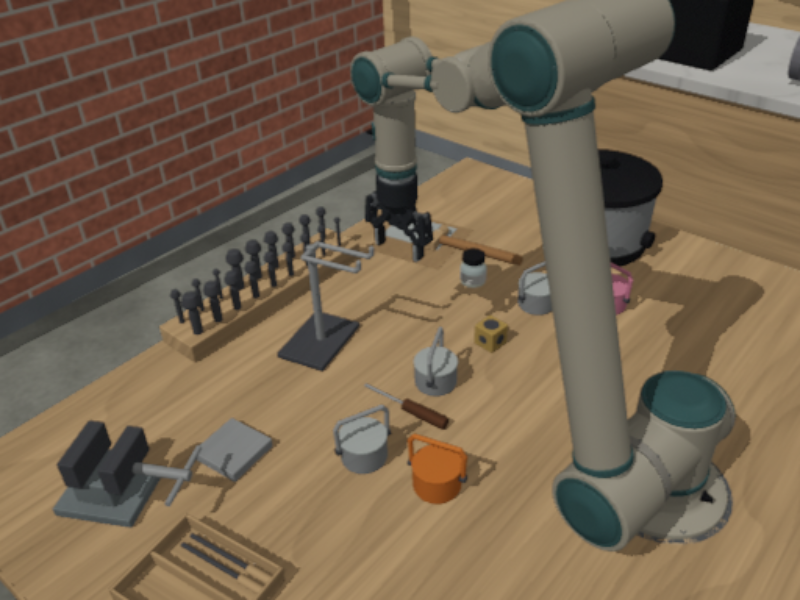

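The grey steel pots are at scene (279,298), (415,317, behind the hook) and (514,318). The orange pot (502,278) and pink pot (257,258) are the look-alikes to leave alone. The hook post is at (427,380), with its prongs pointing toward the robot. Next I'll measure these.

```bash
cat > m.py <<'E'
from h import *
def bars(sources,zr=(.088,.118)):
    for n in sources:
        f=np.load(n+".npz"); W=f["W"]; im=f["im"].astype(int)
        X,Y,Z=W[...,0],W[...,1],W[...,2]
        sat=im.max(-1)-im.min(-1)
        ok=(X>.2)&(X<.8)&(abs(Y)<.5)
        for nm,(a,b),s in(("bar",zr,60),("lid",(.05,.066),60),("prong",(.2,.262),60)):
            m=(ok&(Z>a)&(Z<b)&(sat<s)).astype(np.uint8)
            k,l,st,c=cv2.connectedComponentsWithStats(cv2.dilate(m,np.ones((3,3))))
            for i in range(1,k):
                sel=(l==i)&(m>0)
                if sel.sum()<12: continue
                P=W[sel]; p=P.mean(0); e,v=np.linalg.eigh(np.cov(P[:,:2].T))
                print(n,nm,"px",c[i].round()*800//512,sel.sum(),"mean",p.round(3),"x",P[:,0].min().round(3),P[:,0].max().round(3),"y",P[:,1].min().round(3),P[:,1].max().round(3),"dir",np.degrees(np.arctan2(v[1,1],v[0,1])).round(1),"sd",np.sqrt(e).round(3))
E
python3 -c "
from m import *
bars(('scene','side'))
for n,r in(('scene',(slice(250,285),slice(245,300))),('side',(slice(200,236),slice(175,232)))):
    f=np.load(n+'.npz');W=f['W'][r];im=f['im'][r].astype(int)
    s=(im.sum(-1)<240)&(abs(W[...,2]-.014)<.006);P=W[s]
    print(n,'base',s.sum(),cv2.minAreaRect(P[:,:2].astype(np.float32)),P.min(0),P.max(0))
"
```

```text
scene bar px [251. 242.] 54 mean [ 0.32  -0.399  0.105] x 0.269 0.369 y -0.41 -0.386 dir 171.4 sd [0.003 0.034]
scene bar px [276. 278.] 69 mean [ 0.444 -0.301  0.106] x 0.426 0.464 y -0.353 -0.255 dir 74.6 sd [0.004 0.033]
scene bar px [190. 285.] 38 mean [ 0.489 -0.496  0.101] x 0.463 0.515 y -0.5 -0.492 dir 175.3 sd [0.001 0.014]
scene bar px [421. 293.] 45 mean [0.453 0.05  0.107] x 0.435 0.471 y 0.019 0.082 dir 115.0 sd [0.003 0.021]
scene bar px [515. 298.] 77 mean [0.44  0.268 0.106] x 0.415 0.464 y 0.22 0.315 dir 67.2 sd [0.003 0.032]
scene bar px [396. 300.] 19 mean [ 0.479 -0.004  0.103] x 0.469 0.483 y -0.012 0.005 dir 117.1 sd [0.003 0.006]
scene bar px [425. 390.] 26 mean [0.73  0.089 0.104] x 0.726 0.735 y 0.083 0.096 dir 91.1 sd [0.002 0.005]
scene lid px [246. 259.] 68 mean [ 0.339 -0.415  0.059] x 0.294 0.367 y -0.44 -0.389 dir -144.4 sd [0.009 0.021]
scene lid px [196. 293.] 31 mean [ 0.475 -0.497  0.058] x 0.435 0.512 y -0.5 -0.493 dir -179.6 sd [0.002 0.023]
scene lid px [276. 292.] 288 mean [ 0.446 -0.307  0.059] x 0.398 0.486 y -0.354 -0.257 dir 49.4 sd [0.02  0
[... 1990 characters left out ...]
x [360. 435.] 622 mean [0.435 0.273 0.058] x 0.395 0.48 y 0.224 0.317 dir 84.5 sd [0.021 0.023]
side prong px [339. 253.] 394 mean [0.667 0.075 0.237] x 0.596 0.734 y -0.009 0.124 dir -149.9 sd [0.027 0.047]
side prong px [417. 256.] 28 mean [0.526 0.007 0.254] x 0.519 0.535 y -0.003 0.015 dir 53.2 sd [0.003 0.006]
scene base 1125 ((0.7332748770713806, 0.08887241035699844), (0.1072717234492302, 0.15588892996311188), 15.608285903930664) [0.6630204  0.00255565 0.0080238 ] [0.80310803 0.17635055 0.01999955]
side base 925 ((0.7266548871994019, 0.09520559012889862), (0.10918858647346497, 0.1652742326259613), 14.238676071166992) [0.65557383 0.00466574 0.00807616] [0.79406594 0.18292442 0.01993125]
```

Call:
servo_tool([
  {"dp":[0,-0.2,0],"delta_rot":[0,0,0],"fingers":0.6},
  {"dp":[0.05,-0.2,0],"delta_rot":[0,0,0],"fingers":0.6},
  {"dp":[0.16,-0.195,0],"delta_rot":[0,0,0],"fingers":0.6},
  {"dp":[0,0,0],"delta_rot":[0,0,-0.9],"fingers":0.6},
  {"dp":[0,0,0],"delta_rot":[0,0,-0.9],"fingers":0.6},
])

```text
clock: 0.6
position: [0.4547, 0.0425, 0.3039]
ee_rot: [-0.0, 0.639, 0.769, -0.0]
contact_force: [0.6, 0.3, 0.3]
width: 0.0512
gripper_force: 0.0
```

Call:
servo_tool([
  {"dp":[0,0,0],"delta_rot":[0,0,-0.9],"fingers":0.6},
  {"dp":[0,0,0],"delta_rot":[0,0,-0.9],"fingers":0.6},
  {"dp":[0,0,0],"delta_rot":[0,0,-0.76],"fingers":0.6},
  {"dp":[0,0,0],"delta_rot":[0,0,0],"fingers":0.6},
])

```text
clock: 1.0
position: [0.4561, 0.0418, 0.3036]
ee_rot: [-0.0, 0.537, 0.843, -0.0]
contact_force: [-0.2, 0.2, -0.2]
width: 0.0512
gripper_force: 0.0
```

```bash
cat > st.py <<'E'
from h import *
s=readout.get_state()
q=s["ee_rot"]
from scipy.spatial.transform import Rotation as R
M=R.from_quat([q[1],q[2],q[3],q[0]]).as_matrix()
print("t",s["clock"],"p",s["position"].round(4),"yang",np.degrees(np.arctan2(M[1,1],M[0,1])).round(2),"z",M[:,2].round(3),"F",s["contact_force"].round(2),"w",round(s["width"],4),"gf",s["gripper_force"],"q6",s["qpos"][5].round(2))
def rel(p):  # world point for TCP -> dp in units
    print("dp total",((np.array(p)-s["position"])@M/.2).round(3))
E
python3 - <<'E'
from st import *
im,W=cloud("wrist"); np.savez("wrist",im=im,W=W); cv2.imwrite("pics/w1.png",im[:,:,::-1])
from m import bars
bars(["wrist","scene"])
E
```

```text
t 1.0 p [0.4561 0.0418 0.3036] yang 24.97 z [-0.001  0.    -1.   ] F [-0.24  0.18 -0.16] w 0.0512 gf 0.0 q6 -0.5
wrist bar px [403. 287.] 1166 mean [0.455 0.041 0.108] x 0.433 0.481 y -0.011 0.083 dir 114.6 sd [0.003 0.028]
wrist lid px [370. 275.] 2235 mean [0.438 0.028 0.059] x 0.415 0.469 y -0.007 0.071 dir 113.7 sd [0.01  0.021]
wrist lid px [435. 275.] 2255 mean [0.476 0.046 0.059] x 0.445 0.5 y 0.0 0.078 dir 115.9 sd [0.01  0.021]
wrist lid px [779. 362.] 204 mean [0.716 0.09  0.058] x 0.713 0.725 y 0.08 0.098 dir 85.5 sd [0.002 0.005]
wrist lid px [317. 467.] 108 mean [ 0.462 -0.126  0.051] x 0.456 0.467 y -0.153 -0.108 dir 91.5 sd [0.003 0.012]
wrist lid px [200. 592.] 267 mean [ 0.42  -0.27   0.056] x 0.399 0.438 y -0.293 -0.262 dir -149.1 sd [0.002 0.011]
wrist prong px [296. 414.] 1207 mean [0.427 0.034 0.251] x 0.417 0.437 y 0.02 0.041 dir 137.2 sd [0.004 0.007]
wrist prong px [510. 412.] 1210 mean [0.48  0.058 0.251] x 0.474 0.489 y 0.042 0.065 dir 92.8 sd [0.004 0.007]
scene bar px [251. 242.] 54 mean [ 0.32  -0.399  0.105] x 0.269 0.369 y -0.41 -0.386 dir 171.4 sd [0.0
[... 1074 characters left out ...]
y -0.146 -0.118 dir 165.3 sd [0.008 0.009]
scene lid px [415. 310.] 267 mean [0.462 0.036 0.059] x 0.412 0.504 y -0.009 0.084 dir 174.8 sd [0.021 0.023]
scene lid px [514. 314.] 346 mean [0.442 0.266 0.059] x 0.394 0.484 y 0.22 0.312 dir 49.5 sd [0.022 0.024]
scene lid px [267. 346.] 53 mean [ 0.621 -0.282  0.057] x 0.592 0.635 y -0.317 -0.259 dir 115.1 sd [0.008 0.016]
scene lid px [425. 404.] 15 mean [0.73  0.09  0.058] x 0.727 0.734 y 0.083 0.097 dir 98.9 sd [0.002 0.005]
scene prong px [421. 328.] 340 mean [0.684 0.078 0.236] x 0.597 0.737 y 0.029 0.12 dir -164.9 sd [0.022 0.046]
scene prong px [387. 298.] 17 mean [0.627 0.    0.256] x 0.621 0.634 y -0.011 0.009 dir 95.4 sd [0.004 0.007]
```

View pics/w1.png

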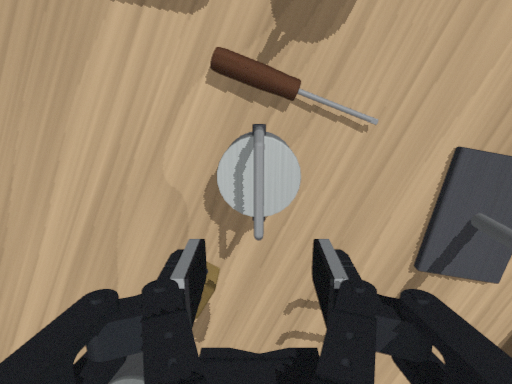

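The wrist picture shows the middle steel pot (grey, not orange or pink). Its bar is vertical at column 260, rows 130–238, centred between the fingers. I'll descend and grip it.

Call:
servo_tool([
  {"dp":[-0.015,0,0.2],"delta_rot":[0,0,0],"fingers":0.6},
  {"dp":[0,0,0.2],"delta_rot":[0,0,0],"fingers":0.6},
  {"dp":[0,0,0.2],"delta_rot":[0,0,0],"fingers":0.6},
  {"dp":[0,0,0.12],"delta_rot":[0,0,0],"fingers":0.6},
  {"dp":[0,0,0],"delta_rot":[0,0,0],"fingers":0},
], force=60)

```text
clock: 1.55
position: [0.4551, 0.0391, 0.1568]
ee_rot: [-0.004, 0.538, 0.843, -0.002]
contact_force: [-1.1, 0.3, 0.1]
width: 0.0381
gripper_force: 0.0
```

Call:
servo_tool([
  {"dp":[0,0,0],"delta_rot":[0,0,0],"fingers":0},
  {"dp":[0,0,0],"delta_rot":[0,0,0],"fingers":0},
  {"dp":[0,0,0],"delta_rot":[0,0,0],"fingers":0},
  {"dp":[0,0,0],"delta_rot":[0,0,0],"fingers":0},
])

```text
clock: 1.95
position: [0.4583, 0.0388, 0.1613]
ee_rot: [0.001, 0.537, 0.843, 0.001]
contact_force: [-1.3, -1.2, 4.6]
width: 0.0069
gripper_force: 58.8
```

Call:
servo_tool([
  {"dp":[0,0,-0.05],"delta_rot":[0,0,0],"fingers":0},
  {"dp":[0,0,-0.1],"delta_rot":[0,0,0],"fingers":0},
  {"dp":[0,0,0],"delta_rot":[0,0,0],"fingers":0},
  {"dp":[0,0,0],"delta_rot":[0,0,0],"fingers":0},
  {"dp":[0,0,0],"delta_rot":[0,0,0],"fingers":0},
])

```text
clock: 2.45
position: [0.4571, 0.039, 0.1894]
ee_rot: [-0.001, 0.537, 0.843, -0.0]
contact_force: [0.1, -0.0, -1.7]
width: 0.0063
gripper_force: 58.9
```

```bash
python3 st.py
```

```text
t 2.45 p [0.4571 0.039  0.1894] yang 24.98 z [-0.001  0.    -1.   ] F [ 0.11 -0.01 -1.75] w 0.0063 gf 58.866668343544006 q6 -0.5
```

Run:
```python
from st import *
im,W=cloud("side"); 
for nm,(x,y) in dict(p2=(.457,.04),p3=(.438,.27)).items():
    s=np.hypot(W[...,0]-x,W[...,1]-y)<.035; z=W[...,2][s]; h,e=np.histogram(z,np.arange(0,.15,.01)); print(nm,h)
```

```text
t 2.45 p [0.4571 0.039  0.1894] yang 24.98 z [-0.001  0.    -1.   ] F [ 0.11 -0.01 -1.75] w 0.0063 gf 58.866668343544006 q6 -0.5
p2 [ 59   0   1   0   0   1   0   0 217  10   0   0  19  43]
p3 [  0   0   0   0   0 312  77   0   0   1  68  20   0   0]
```

Call:
servo_tool([
  {"dp":[0,0,0],"delta_rot":[0,0,0],"fingers":0},
  {"dp":[0,0,0],"delta_rot":[0,0,0],"fingers":0},
])

```text
clock: 2.7
position: [0.4574, 0.039, 0.1894]
ee_rot: [-0.0, 0.537, 0.843, -0.0]
contact_force: [0.5, 0.4, -2.0]
width: 0.0066
gripper_force: 58.9
```

It lifted about 29 mm and weighs about 2 N, so this is a wooden one. I'll set it down and go to the next pot.

Call:
servo_tool([
  {"dp":[0,0,0.08],"delta_rot":[0,0,0],"fingers":0},
  {"dp":[0,0,0.05],"delta_rot":[0,0,0],"fingers":0},
  {"dp":[0,0,0.02],"delta_rot":[0,0,0],"fingers":0},
  {"dp":[0,0,0],"delta_rot":[0,0,0],"fingers":0},
  {"dp":[0,0,0],"delta_rot":[0,0,0],"fingers":0.6},
])

```text
clock: 3.2
position: [0.4576, 0.0389, 0.1605]
ee_rot: [0.0, 0.537, 0.843, 0.0]
contact_force: [0.5, -0.0, 0.7]
width: 0.02
gripper_force: 0.0
```

Call:
servo_tool([
  {"dp":[0,0,0],"delta_rot":[0,0,0],"fingers":0.6},
  {"dp":[0,0,0],"delta_rot":[0,0,0],"fingers":0.6},
  {"dp":[0,0,0],"delta_rot":[0,0,0],"fingers":0.6},
  {"dp":[0,0,-0.1],"delta_rot":[0,0,0],"fingers":0.6},
  {"dp":[0,0,-0.2],"delta_rot":[0,0,0],"fingers":0.6},
])

```text
clock: 3.7
position: [0.4557, 0.0391, 0.2179]
ee_rot: [-0.003, 0.537, 0.843, -0.002]
contact_force: [0.3, -0.0, -0.6]
width: 0.0515
gripper_force: 0.0
```

Call:
servo_tool([
  {"dp":[0,0,-0.2],"delta_rot":[0,0,0],"fingers":0.6},
  {"dp":[0,0,-0.2],"delta_rot":[0,0,0],"fingers":0.6},
  {"dp":[0.2,0.08,0],"delta_rot":[0,0,0],"fingers":0.6},
  {"dp":[0.22,0.08,0],"delta_rot":[0,0,0],"fingers":0.6},
  {"dp":[0.22,0.08,0],"delta_rot":[0,0,0],"fingers":0.6},
])

```text
clock: 4.2
position: [0.4471, 0.1764, 0.3003]
ee_rot: [0.0, 0.538, 0.843, 0.0]
contact_force: [0.3, 0.3, -1.0]
width: 0.0515
gripper_force: 0.0
```

Call:
servo_tool([
  {"dp":[0.22,0.08,0],"delta_rot":[0,0,0],"fingers":0.6},
  {"dp":[0.22,0.08,0],"delta_rot":[0,0,0],"fingers":0.6},
  {"dp":[0,0,0],"delta_rot":[0,0,0.9],"fingers":0.6},
  {"dp":[0,0,0],"delta_rot":[0,0,0.9],"fingers":0.6},
  {"dp":[0,0,0],"delta_rot":[0,0,0.9],"fingers":0.6},
])

```text
clock: 4.7
position: [0.4386, 0.2693, 0.2994]
ee_rot: [-0.0, 0.647, 0.763, -0.0]
contact_force: [-0.1, -0.7, -0.1]
width: 0.0511
gripper_force: 0.0
```

Call:
servo_tool([
  {"dp":[0,0,0],"delta_rot":[0,0,0.95],"fingers":0.6},
  {"dp":[0,0,0],"delta_rot":[0,0,0.95],"fingers":0.6},
  {"dp":[0,0,0],"delta_rot":[0,0,0.95],"fingers":0.6},
  {"dp":[0,0,0],"delta_rot":[0,0,0.95],"fingers":0.6},
  {"dp":[0,0,0],"delta_rot":[0,0,0.95],"fingers":0.6},
])

```text
clock: 5.2
position: [0.4389, 0.2686, 0.2996]
ee_rot: [-0.0, 0.809, 0.588, -0.0]
contact_force: [0.2, 0.8, -0.3]
width: 0.0511
gripper_force: 0.0
```

Call:
servo_tool([
  {"dp":[0,0,0],"delta_rot":[0,0,0.95],"fingers":0.6},
  {"dp":[0,0,0],"delta_rot":[0,0,0],"fingers":0.6},
  {"dp":[0,0,0],"delta_rot":[0,0,0],"fingers":0.6},
])

```text
clock: 5.5
position: [0.4389, 0.2686, 0.2997]
ee_rot: [0.0, 0.834, 0.552, -0.0]
contact_force: [-0.1, -0.3, -0.3]
width: 0.0512
gripper_force: 0.0
```

Run:
```python
from st import *
im,W=cloud("wrist"); np.savez("wrist",im=im,W=W); cv2.imwrite("pics/w2.png",im[:,:,::-1])
im,W=cloud("side"); np.savez("side",im=im,W=W)
from m import bars
bars(["wrist","side"])
```

```text
t 5.5 p [0.4389 0.2686 0.2997] yang -23.03 z [-0. -0. -1.] F [-0.07 -0.32 -0.26] w 0.0512 gf 0.0 q6 0.82
wrist bar px [403. 281.] 1176 mean [0.439 0.273 0.108] x 0.415 0.46 y 0.219 0.316 dir 67.7 sd [0.003 0.028]
wrist bar px [504. 529.] 12 mean [0.433 0.083 0.091] x 0.431 0.435 y 0.081 0.085 dir -138.7 sd [0.001 0.002]
wrist lid px [370. 268.] 2312 mean [0.418 0.277 0.059] x 0.394 0.447 y 0.231 0.31 dir 66.7 sd [0.01 0.02]
wrist lid px [435. 268.] 2371 mean [0.457 0.261 0.059] x 0.426 0.479 y 0.225 0.304 dir 68.7 sd [0.01  0.021]
wrist lid px [496. 521.] 228 mean [0.425 0.061 0.058] x 0.414 0.438 y 0.034 0.083 dir 66.6 sd [0.003 0.015]
wrist lid px [589. 562.] 62 mean [0.478 0.001 0.06 ] x 0.473 0.485 y -0.007 0.012 dir 68.4 sd [0.002 0.006]
wrist prong px [295. 417.] 1461 mean [0.414 0.285 0.249] x 0.405 0.419 y 0.268 0.291 dir 88.5 sd [0.004 0.007]
wrist prong px [512. 417.] 1472 mean [0.467 0.262 0.249] x 0.457 0.477 y 0.248 0.269 dir -135.6 sd [0.004 0.007]
side bar px [573. 225.] 140 mean [ 0.466 -0.493  0.101] x 0.417 0.527 y -0.5 -0.481 dir -179.4 sd [0.004 0.029]
side bar px
[... 1038 characters left out ...]
.732 y 0.085 0.104 dir -151.2 sd [0.004 0.006]
side lid px [493. 325.] 41 mean [ 0.437 -0.126  0.052] x 0.42 0.458 y -0.143 -0.099 dir 129.5 sd [0.01  0.012]
side lid px [435. 362.] 412 mean [0.454 0.042 0.058] x 0.413 0.501 y -0.006 0.088 dir 115.1 sd [0.022 0.024]
side lid px [360. 435.] 620 mean [0.435 0.273 0.058] x 0.395 0.483 y 0.225 0.318 dir 84.2 sd [0.021 0.023]
side prong px [310. 253.] 128 mean [0.715 0.1   0.231] x 0.679 0.734 y 0.065 0.124 dir 129.1 sd [0.009 0.018]
side prong px [343. 342.] 59 mean [0.466 0.264 0.245] x 0.46 0.473 y 0.254 0.272 dir 61.9 sd [0.002 0.005]
side prong px [360. 364.] 77 mean [0.409 0.288 0.248] x 0.401 0.421 y 0.273 0.295 dir -136.9 sd [0.003 0.007]
```

View pics/w2.png

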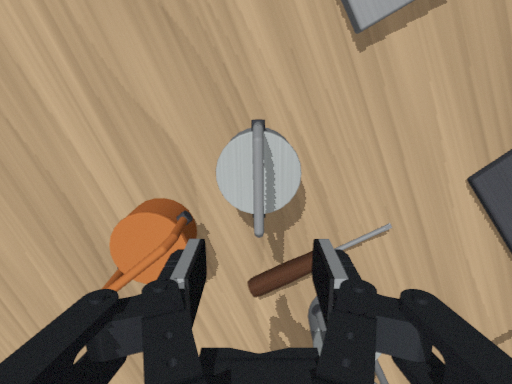

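This is the right steel pot (bar at column 258, rows 122–235). The orange look-alike sits clear at (155,240). I'll grip and lift the steel pot.

Call:
servo_tool([
  {"dp":[0,0,0.2],"delta_rot":[0,0,0],"fingers":0.6},
  {"dp":[0,0,0.2],"delta_rot":[0,0,0],"fingers":0.55},
  {"dp":[0,0,0.2],"delta_rot":[0,0,0],"fingers":0.5},
  {"dp":[0,0,0.1],"delta_rot":[0,0,0],"fingers":0.5},
  {"dp":[0,0,0],"delta_rot":[0,0,0],"fingers":0},
], force=60)

```text
clock: 6.1
position: [0.437, 0.2677, 0.157]
ee_rot: [-0.001, 0.834, 0.551, -0.004]
contact_force: [-0.2, 0.2, -0.2]
width: 0.0294
gripper_force: 0.0
```

Call:
servo_tool([
  {"dp":[0,0,0],"delta_rot":[0,0,0],"fingers":0},
  {"dp":[0,0,0],"delta_rot":[0,0,0],"fingers":0},
  {"dp":[0,0,0],"delta_rot":[0,0,0],"fingers":0},
  {"dp":[0,0,0],"delta_rot":[0,0,0],"fingers":0},
])

```text
clock: 6.5
position: [0.4394, 0.2688, 0.1609]
ee_rot: [0.0, 0.835, 0.551, 0.001]
contact_force: [-1.0, 0.6, 0.9]
width: 0.0072
gripper_force: 58.7
```

Call:
servo_tool([
  {"dp":[0,0,-0.05],"delta_rot":[0,0,0],"fingers":0},
  {"dp":[0,0,-0.1],"delta_rot":[0,0,0],"fingers":0},
  {"dp":[0,0,0],"delta_rot":[0,0,0],"fingers":0},
  {"dp":[0,0,0],"delta_rot":[0,0,0],"fingers":0},
  {"dp":[0,0,0],"delta_rot":[0,0,0],"fingers":0},
])

```text
clock: 7.0
position: [0.4384, 0.2683, 0.1894]
ee_rot: [-0.0, 0.835, 0.551, -0.001]
contact_force: [-0.1, 0.6, -2.5]
width: 0.0066
gripper_force: 58.7
```

Call:
servo_tool([
  {"dp":[0,0,0],"delta_rot":[0,0,0],"fingers":0},
  {"dp":[0,0,0],"delta_rot":[0,0,0],"fingers":0},
])

```text
clock: 7.2
position: [0.4386, 0.2684, 0.1893]
ee_rot: [-0.0, 0.835, 0.551, -0.001]
contact_force: [-0.1, -0.5, -2.3]
width: 0.0067
gripper_force: 58.7
```

That's also wooden (2.3 N), so the left pot should be the steel one. I'll set this one down and go over.

Call:
servo_tool([
  {"dp":[0,0,0.08],"delta_rot":[0,0,0],"fingers":0},
  {"dp":[0,0,0.05],"delta_rot":[0,0,0],"fingers":0},
  {"dp":[0,0,0.02],"delta_rot":[0,0,0],"fingers":0},
  {"dp":[0,0,0],"delta_rot":[0,0,0],"fingers":0},
  {"dp":[0,0,0],"delta_rot":[0,0,0],"fingers":0.6},
])

```text
clock: 7.7
position: [0.439, 0.2687, 0.1604]
ee_rot: [0.0, 0.835, 0.551, 0.0]
contact_force: [0.1, -0.5, -0.0]
width: 0.0199
gripper_force: 0.0
```

Call:
servo_tool([
  {"dp":[0,0,0],"delta_rot":[0,0,0],"fingers":0.6},
  {"dp":[0,0,0],"delta_rot":[0,0,0],"fingers":0.6},
  {"dp":[0,0,0],"delta_rot":[0,0,0],"fingers":0.6},
  {"dp":[0,0,-0.1],"delta_rot":[0,0,0],"fingers":0.6},
  {"dp":[0,0,-0.2],"delta_rot":[0,0,0],"fingers":0.6},
])

```text
clock: 8.2
position: [0.4372, 0.2677, 0.2176]
ee_rot: [-0.001, 0.835, 0.551, -0.004]
contact_force: [0.5, 0.3, 0.1]
width: 0.0514
gripper_force: 0.0
```

Call:
servo_tool([
  {"dp":[0,0,-0.2],"delta_rot":[0,0,0],"fingers":0.6},
  {"dp":[0,0,-0.2],"delta_rot":[0,0,0],"fingers":0.6},
  {"dp":[-0.2,0.087,0],"delta_rot":[0,0,0],"fingers":0.6},
  {"dp":[-0.2,0.087,0],"delta_rot":[0,0,0],"fingers":0.6},
  {"dp":[-0.2,0.087,0],"delta_rot":[0,0,0],"fingers":0.6},
])

```text
clock: 8.7
position: [0.4396, 0.1366, 0.3003]
ee_rot: [0.0, 0.834, 0.552, 0.001]
contact_force: [0.5, -0.4, 0.2]
width: 0.0512
gripper_force: 0.0
```

Call:
servo_tool([
  {"dp":[-0.2,0.087,0],"delta_rot":[0,0,0],"fingers":0.6},
  {"dp":[-0.2,0.087,0],"delta_rot":[0,0,0],"fingers":0.6},
  {"dp":[-0.2,0.087,0],"delta_rot":[0,0,0],"fingers":0.6},
  {"dp":[-0.2,0.087,0],"delta_rot":[0,0,0],"fingers":0.6},
  {"dp":[-0.2,0.087,0],"delta_rot":[0,0,0],"fingers":0.6},
])

```text
clock: 9.2
position: [0.4408, -0.0822, 0.3]
ee_rot: [0.0, 0.835, 0.551, 0.0]
contact_force: [1.2, 0.6, -0.3]
width: 0.0511
gripper_force: 0.0
```

Call:
servo_tool([
  {"dp":[-0.2,0.087,0],"delta_rot":[0,0,0],"fingers":0.6},
  {"dp":[-0.2,0.087,0],"delta_rot":[0,0,0],"fingers":0.6},
  {"dp":[-0.2,0.087,0],"delta_rot":[0,0,0],"fingers":0.6},
  {"dp":[-0.2,0.087,0],"delta_rot":[0,0,0],"fingers":0.6},
  {"dp":[-0.2,0.087,0],"delta_rot":[0,0,0],"fingers":0.6},
])

```text
clock: 9.7
position: [0.4422, -0.3004, 0.2998]
ee_rot: [0.0, 0.835, 0.551, 0.0]
contact_force: [1.7, -0.3, -0.8]
width: 0.0513
gripper_force: 0.0
```

Call:
servo_tool([
  {"dp":[0,0,0],"delta_rot":[0,0,-0.67],"fingers":0.6},
  {"dp":[0,0,0],"delta_rot":[0,0,-0.67],"fingers":0.6},
  {"dp":[0,0,0],"delta_rot":[0,0,0],"fingers":0.6},
  {"dp":[0,0,0],"delta_rot":[0,0,0],"fingers":0.6},
])

```text
clock: 10.1
position: [0.4425, -0.2984, 0.2997]
ee_rot: [-0.0, 0.796, 0.605, -0.0]
contact_force: [-1.2, 0.2, -0.2]
width: 0.0514
gripper_force: 0.0
```

Run:
```python
from st import *
im,W=cloud("wrist"); np.savez("wrist",im=im,W=W); cv2.imwrite("pics/w3.png",im[:,:,::-1])
from m import bars
bars(["wrist"])
for n in("scene","side"):
    im,W=cloud(n); np.savez(n,im=im,W=W)
    X,Y,Z=W[...,0],W[...,1],W[...,2]
    # hook prongs + post, clear of arm
    m=(X>.58)&(X<.76)&(Y>0)&(Y<.16)
    for a,b in((.02,.2),(.215,.241),(.241,.262)):
        P=W[m&(Z>a)&(Z<b)]; 
        # stand axes at 15 deg about post guess
        c,s_=np.cos(np.radians(15)),np.sin(np.radians(15)); q=(P[:,:2]-[.727,.091])@np.array([[c,-s_],[s_,c]])
        print(n,a,len(P),"xs",np.percentile(q[:,0],[0,5,50,95,100]).round(3),"ys",np.percentile(q[:,1],[0,5,50,95,100]).round(3))
        if a==.215:
            for sg in(-1,1):
                k=(np.abs(q[:,1]-sg*.026)<.015)&(q[:,0]<-.015)
                if k.sum()>10: f=np.polyfit(q[k,0],q[k,1],1); print("  prong",sg,k.sum(),"slope deg",np.degrees(np.arctan(f[0])).round(1),"y at -.085",np.polyval(f,-.085).round(4))
```

```text
t 10.1 p [ 0.4425 -0.2984  0.2997] yang -15.55 z [-0.  0. -1.] F [-1.21  0.2  -0.17] w 0.0514 gf 0.0 q6 -0.45
wrist bar px [403. 287.] 1179 mean [ 0.442 -0.298  0.108] x 0.423 0.457 y -0.355 -0.254 dir 74.7 sd [0.003 0.028]
wrist bar px [323. 478.] 147 mean [ 0.361 -0.405  0.1  ] x 0.348 0.367 y -0.41 -0.4 dir 172.4 sd [0.002 0.004]
wrist bar px [498. 546.] 23 mean [ 0.454 -0.494  0.092] x 0.452 0.456 y -0.496 -0.494 dir -177.9 sd [0.    0.001]
wrist bar px [590. 559.] 50 mean [ 0.508 -0.499  0.113] x 0.504 0.513 y -0.5 -0.497 dir 164.4 sd [0.    0.002]
wrist lid px [326.   7.] 264 mean [ 0.44  -0.142  0.051] x 0.427 0.454 y -0.148 -0.135 dir 163.7 sd [0.002 0.007]
wrist lid px [626. 179.] 400 mean [ 0.586 -0.281  0.056] x 0.577 0.614 y -0.314 -0.263 dir 64.6 sd [0.006 0.015]
wrist lid px [370. 276.] 2305 mean [ 0.42  -0.297  0.059] x 0.397 0.445 y -0.342 -0.262 dir 74.0 sd [0.01  0.021]
wrist lid px [435. 276.] 2309 mean [ 0.46  -0.309  0.059] x 0.434 0.482 y -0.347 -0.265 dir 75.4 sd [0.01  0.021]
wrist lid px [231. 421.] 134 mean [ 0.29  -0.376  0.057] x 0.267 0.33 y -0.398 -0.356
[... 769 characters left out ...]
[-0.056 -0.009 -0.002  0.034  0.063]
scene 0.215 254 xs [-0.123 -0.112 -0.034  0.004  0.008] ys [-0.032 -0.031 -0.001  0.028  0.03 ]
  prong -1 77 slope deg -0.1 y at -.085 -0.0275
  prong 1 82 slope deg -0.2 y at -.085 0.0244
scene 0.241 65 xs [-0.129 -0.125 -0.114  0.003  0.006] ys [-0.031 -0.03  -0.003  0.027  0.029]
side 0.02 262 xs [-0.047 -0.011 -0.006  0.004  0.017] ys [-0.053 -0.     0.008  0.013  0.015]
side 0.215 296 xs [-0.126 -0.114 -0.05  -0.002  0.005] ys [-0.032 -0.025  0.008  0.034  0.036]
  prong -1 107 slope deg -0.4 y at -.085 -0.0217
  prong 1 112 slope deg -0.3 y at -.085 0.0306
side 0.241 48 xs [-0.128 -0.126 -0.121  0.     0.004] ys [-0.025 -0.024  0.007  0.033  0.033]
```

View pics/w3.png

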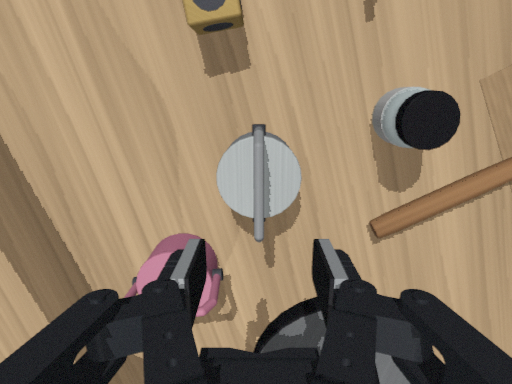

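The left steel pot's bar is at column 259, rows 125–240. The pink look-alike (180,275), the jar (420,120) and the black pot are all clear. I'll grip and weigh it.

Call:
servo_tool([
  {"dp":[-0.02,0,0.2],"delta_rot":[0,0,0],"fingers":0.6},
  {"dp":[0,0,0.2],"delta_rot":[0,0,0],"fingers":0.6},
  {"dp":[0,0,0.2],"delta_rot":[0,0,0],"fingers":0.55},
  {"dp":[0,0,0.1],"delta_rot":[0,0,0],"fingers":0.5},
  {"dp":[0,0,0],"delta_rot":[0,0,0],"fingers":0},
], force=80)

```text
clock: 10.75
position: [0.44, -0.3007, 0.157]
ee_rot: [-0.003, 0.796, 0.606, -0.001]
contact_force: [-1.4, -0.3, -0.8]
width: 0.0295
gripper_force: 0.0
```

Call:
servo_tool([
  {"dp":[0,0,0],"delta_rot":[0,0,0],"fingers":0},
  {"dp":[0,0,0],"delta_rot":[0,0,0],"fingers":0},
  {"dp":[0,0,0],"delta_rot":[0,0,0],"fingers":0},
  {"dp":[0,0,0],"delta_rot":[0,0,0],"fingers":0},
])

```text
clock: 11.15
position: [0.4415, -0.3025, 0.161]
ee_rot: [0.001, 0.796, 0.606, 0.0]
contact_force: [-1.9, 0.2, 1.6]
width: 0.006
gripper_force: 78.4
```

Call:
servo_tool([
  {"dp":[0,0,-0.05],"delta_rot":[0,0,0],"fingers":0},
  {"dp":[0,0,-0.1],"delta_rot":[0,0,0],"fingers":0},
  {"dp":[0,0,0],"delta_rot":[0,0,0],"fingers":0},
  {"dp":[0,0,0],"delta_rot":[0,0,0],"fingers":0},
  {"dp":[0,0,0],"delta_rot":[0,0,0],"fingers":0},
])

```text
clock: 11.65
position: [0.441, -0.3019, 0.1891]
ee_rot: [-0.001, 0.796, 0.605, -0.0]
contact_force: [-0.5, 1.0, -5.2]
width: 0.0057
gripper_force: 78.5
```

Call:
servo_tool([
  {"dp":[0,0,0],"delta_rot":[0,0,0],"fingers":0},
  {"dp":[0,0,0],"delta_rot":[0,0,0],"fingers":0},
])

```text
clock: 11.85
position: [0.4412, -0.3021, 0.1892]
ee_rot: [-0.001, 0.796, 0.605, -0.0]
contact_force: [-0.7, 0.5, -5.3]
width: 0.0059
gripper_force: 78.5
```

5.3 N, so this is the steel pot. I'll lift it until the bar is about 268 mm high, then carry it to in front of the prongs and turn it.

Call:
servo_tool([
  {"dp":[0,0,-0.1],"delta_rot":[0,0,0],"fingers":0},
  {"dp":[0,0,-0.15],"delta_rot":[0,0,0],"fingers":0},
  {"dp":[0,0,-0.15],"delta_rot":[0,0,0],"fingers":0},
  {"dp":[0,0,-0.15],"delta_rot":[0,0,0],"fingers":0},
  {"dp":[0,0,-0.125],"delta_rot":[0,0,0],"fingers":0},
])

```text
clock: 12.35
position: [0.4415, -0.3024, 0.3262]
ee_rot: [0.0, 0.796, 0.605, 0.0]
contact_force: [0.3, 0.2, -5.9]
width: 0.0062
gripper_force: 78.6
```

Call:
servo_tool([
  {"dp":[0.07,0,0],"delta_rot":[0,0,-0.2],"fingers":0},
  {"dp":[0.12,0,0],"delta_rot":[0,0,0],"fingers":0},
  {"dp":[0.15,0,0],"delta_rot":[0,0,0],"fingers":0},
  {"dp":[0.15,0,0],"delta_rot":[0,0,0],"fingers":0},
  {"dp":[0.15,0,0],"delta_rot":[0,0,0],"fingers":0},
])

```text
clock: 12.85
position: [0.4728, -0.1759, 0.3226]
ee_rot: [-0.002, 0.79, 0.614, -0.0]
contact_force: [-0.0, 0.1, -5.5]
width: 0.0059
gripper_force: 78.7
```

Call:
servo_tool([
  {"dp":[0.15,0,0],"delta_rot":[0,0,0],"fingers":0},
  {"dp":[0.15,0,0],"delta_rot":[0,0,0],"fingers":0},
  {"dp":[0.15,0,0],"delta_rot":[0,0,0],"fingers":0},
  {"dp":[0.15,0,0],"delta_rot":[0,0,0],"fingers":0},
  {"dp":[0.15,0,0],"delta_rot":[0,0,0],"fingers":0},
])

```text
clock: 13.35
position: [0.5095, -0.0306, 0.3227]
ee_rot: [-0.002, 0.789, 0.614, -0.001]
contact_force: [0.8, -0.4, -5.7]
width: 0.0059
gripper_force: 78.7
```

Call:
servo_tool([
  {"dp":[0.15,0,0],"delta_rot":[0,0,0],"fingers":0},
  {"dp":[0.12,0,0],"delta_rot":[0,0,0],"fingers":0},
  {"dp":[0.06,0,0],"delta_rot":[0,0,0],"fingers":0},
  {"dp":[0,0,0],"delta_rot":[0,0,-0.4],"fingers":0},
  {"dp":[0,0,0],"delta_rot":[0,0,-0.6],"fingers":0},
])

```text
clock: 13.85
position: [0.526, 0.0315, 0.3233]
ee_rot: [-0.001, 0.757, 0.654, -0.001]
contact_force: [-0.7, -1.2, -6.1]
width: 0.0061
gripper_force: 78.7
```

Call:
servo_tool([
  {"dp":[0,0,0],"delta_rot":[0,0,-0.8],"fingers":0},
  {"dp":[0,0,0],"delta_rot":[0,0,-0.8],"fingers":0},
  {"dp":[0,0,0],"delta_rot":[0,0,-0.8],"fingers":0},
  {"dp":[0,0,0],"delta_rot":[0,0,-0.8],"fingers":0},
  {"dp":[0,0,0],"delta_rot":[0,0,-0.6],"fingers":0},
])

```text
clock: 14.35
position: [0.5259, 0.0308, 0.3234]
ee_rot: [-0.001, 0.62, 0.785, -0.001]
contact_force: [0.5, 0.0, -6.7]
width: 0.006
gripper_force: 78.8
```

Call:
servo_tool([
  {"dp":[0,0,0],"delta_rot":[0,0,-0.3],"fingers":0},
  {"dp":[0,0,0],"delta_rot":[0,0,0],"fingers":0},
  {"dp":[0,0,0],"delta_rot":[0,0,0],"fingers":0},
  {"dp":[0,0,0],"delta_rot":[0,0,0],"fingers":0},
  {"dp":[0,0,0],"delta_rot":[0,0,0],"fingers":0},
])

```text
clock: 14.85
position: [0.5268, 0.0309, 0.3248]
ee_rot: [0.0, 0.61, 0.793, -0.0]
contact_force: [1.1, 0.3, -5.4]
width: 0.006
gripper_force: 78.8
```

```bash
cat > hk.py <<'E'
from st import *
def look(tag):
    out=[]
    for n in("scene","side"):
        im,W=cloud(n); np.savez(n,im=im,W=W)
        c,s_=np.cos(np.radians(14.8)),np.sin(np.radians(14.8)); A=np.array([[c,-s_],[s_,c]])
        q=(W[...,:2]-[.727,.091])@A; Z=W[...,2]
        t=(s["position"][:2]-[.727,.091])@A
        if n=="scene": print("TCP in stand",t.round(4))
        near=(abs(q[...,0]-t[0])<.05)&(abs(q[...,1]-t[1])<.06)
        zb=s["position"][2]-.056
        for nm,dz in(("lid",-.047),("bar",0.004)):
            k=near&(abs(Z-zb-dz)<(.012 if nm=="lid" else .009))
            if nm=="bar": k&=(abs(q[...,1]-t[1])>.02)&(abs(q[...,0]-t[0])<.02)
            if k.sum()>5: print(n,nm,k.sum(),"z",np.percentile(Z[k],[5,50,95]).round(4),"x",q[k,0].min().round(3),q[k,0].max().round(3),"y",q[k,1].min().round(3),q[k,1].max().round(3))
        r=slice(60,300),slice(150,390) 
        out.append(cv2.resize(im[100:270,180:340] if n=="scene" else im[110:280,170:330],(400,425),interpolation=cv2.INTER_CUBIC))
    cv2.imwrite(f"pics/{tag}.png",np.hstack(out)[:,:,::-1])
E
python3 -c "
from hk import *
look('h1')"
```

```text
t 14.85 p [0.5268 0.0309 0.3248] yang 14.88 z [ 0. -0. -1.] F [ 1.05  0.29 -5.41] w 0.006 gf 78.76931548118591 q6 -0.33
TCP in stand [-0.2089 -0.007 ]
scene lid 416 z [0.2129 0.2231 0.2272] x -0.251 -0.161 y -0.061 0.041
scene bar 49 z [0.2657 0.2727 0.2769] x -0.212 -0.201 y -0.057 0.036
side lid 438 z [0.213  0.2217 0.225 ] x -0.252 -0.167 y -0.057 0.047
side bar 26 z [0.2658 0.2712 0.276 ] x -0.214 -0.202 y 0.015 0.04
```

View pics/h1.png

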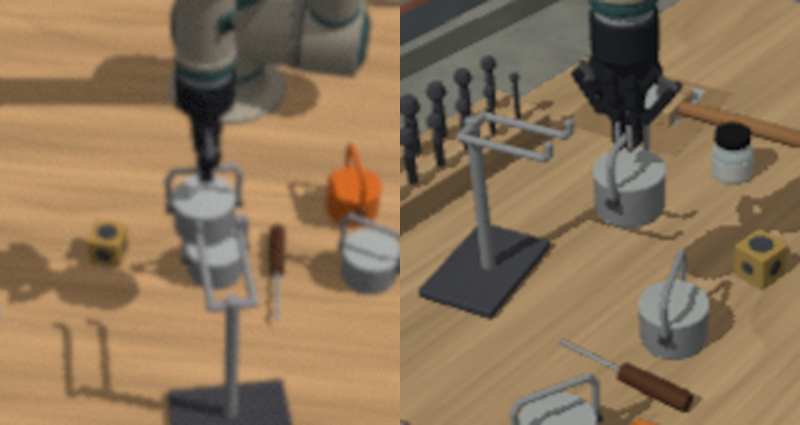

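The pot hangs level. Relative to the prongs' middle it is 9 mm off to −y in both views. The bar axis is about 269 mm high and the lid about 222 mm, so the 30 mm tips fit through the window. I'll shift sideways and then slide in slowly.

Call:
servo_tool([
  {"dp":[0.045,0,0],"delta_rot":[0,0,0],"fingers":0},
  {"dp":[0,0.02,0],"delta_rot":[0,0,0],"fingers":0},
  {"dp":[0,0.04,0],"delta_rot":[0,0,0],"fingers":0},
  {"dp":[0,0.05,0],"delta_rot":[0,0,0],"fingers":0},
  {"dp":[0,0.05,0],"delta_rot":[0,0,0],"fingers":0},
])

```text
clock: 15.45
position: [0.5567, 0.0481, 0.3249]
ee_rot: [0.0, 0.609, 0.793, 0.0]
contact_force: [0.0, -0.1, -6.0]
width: 0.0058
gripper_force: 78.7
```

Call:
servo_tool([
  {"dp":[0,0.05,0],"delta_rot":[0,0,0],"fingers":0},
  {"dp":[0,0.05,0],"delta_rot":[0,0,0],"fingers":0},
  {"dp":[0,0.05,0],"delta_rot":[0,0,0],"fingers":0},
  {"dp":[0,0.05,0],"delta_rot":[0,0,0],"fingers":0},
  {"dp":[0,0.05,0],"delta_rot":[0,0,0],"fingers":0},
])

```text
clock: 15.95
position: [0.6046, 0.0609, 0.3248]
ee_rot: [-0.0, 0.609, 0.793, -0.0]
contact_force: [-0.5, 0.1, -5.6]
width: 0.0063
gripper_force: 78.7
```

Call:
servo_tool([
  {"dp":[0,0.05,0],"delta_rot":[0,0,0],"fingers":0},
  {"dp":[0,0.05,0],"delta_rot":[0,0,0],"fingers":0},
  {"dp":[0,0.05,0],"delta_rot":[0,0,0],"fingers":0},
  {"dp":[0,0.03,0],"delta_rot":[0,0,0],"fingers":0},
  {"dp":[0,0.01,0],"delta_rot":[0,0,0],"fingers":0},
])

```text
clock: 16.45
position: [0.6413, 0.0706, 0.3247]
ee_rot: [0.0, 0.609, 0.793, 0.0]
contact_force: [-0.0, 0.6, -6.0]
width: 0.0061
gripper_force: 78.7
```

Call:
servo_tool([
  {"dp":[0,0,0],"delta_rot":[0,0,0],"fingers":0},
  {"dp":[0,0,0],"delta_rot":[0,0,0],"fingers":0},
  {"dp":[0,0,0],"delta_rot":[0,0,0],"fingers":0},
])

```text
clock: 16.75
position: [0.64, 0.0703, 0.3251]
ee_rot: [-0.0, 0.61, 0.793, -0.0]
contact_force: [0.3, 0.0, -6.1]
width: 0.0062
gripper_force: 78.7
```

```bash
python3 -c "
from hk import *
look('h2')"
```

```text
t 16.75 p [0.64   0.0703 0.3251] yang 14.89 z [-0. -0. -1.] F [ 0.26  0.01 -6.12] w 0.0062 gf 78.71930480003357 q6 -0.26
TCP in stand [-0.0893  0.0022]
scene lid 364 z [0.214  0.2229 0.2289] x -0.13 -0.045 y -0.052 0.052
scene bar 53 z [0.2665 0.2723 0.2769] x -0.094 -0.083 y -0.048 0.048
side lid 370 z [0.2126 0.2217 0.233 ] x -0.132 -0.042 y -0.046 0.056
side bar 28 z [0.2651 0.2704 0.2753] x -0.091 -0.083 y 0.023 0.051
```

View pics/h2.png

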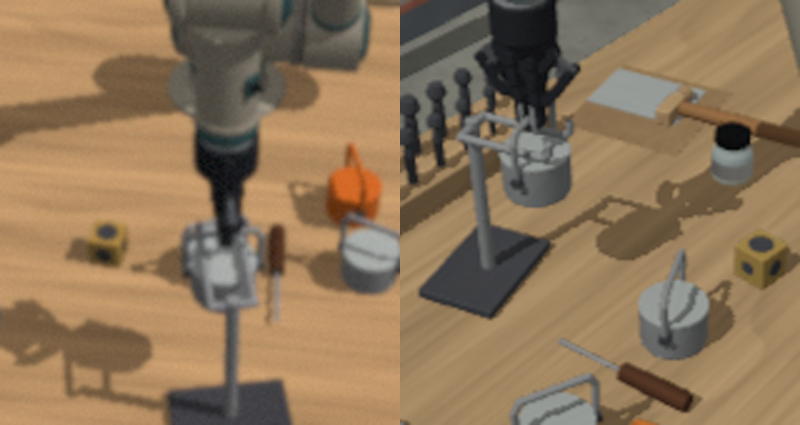

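The bar is above both prongs and the prongs pass through the window, with no contact. I'll lower it.

Call:
servo_tool([
  {"dp":[0,0,0.02],"delta_rot":[0,0,0],"fingers":0},
  {"dp":[0,0,0.04],"delta_rot":[0,0,0],"fingers":0},
  {"dp":[0,0,0.04],"delta_rot":[0,0,0],"fingers":0},
  {"dp":[0,0,0.02],"delta_rot":[0,0,0],"fingers":0},
  {"dp":[0,0,0],"delta_rot":[0,0,0],"fingers":0},
])

```text
clock: 17.35
position: [0.6399, 0.0704, 0.2995]
ee_rot: [-0.001, 0.609, 0.793, -0.001]
contact_force: [-0.1, -0.1, -6.1]
width: 0.0058
gripper_force: 78.7
```

Call:
servo_tool([
  {"dp":[0,0,0.01],"delta_rot":[0,0,0],"fingers":0},
  {"dp":[0,0,0],"delta_rot":[0,0,0],"fingers":0},
  {"dp":[0,0,0.01],"delta_rot":[0,0,0],"fingers":0},
  {"dp":[0,0,0],"delta_rot":[0,0,0],"fingers":0},
  {"dp":[0,0,0],"delta_rot":[0,0,0],"fingers":0},
])

```text
clock: 17.85
position: [0.6407, 0.0704, 0.2973]
ee_rot: [0.0, 0.609, 0.793, 0.0]
contact_force: [1.1, -0.1, -4.7]
width: 0.0061
gripper_force: 78.9
```

Call:
servo_tool([
  {"dp":[0,0,0.005],"delta_rot":[0,0,0],"fingers":0},
  {"dp":[0,0,0.005],"delta_rot":[0,0,0],"fingers":0},
  {"dp":[0,0,0],"delta_rot":[0,0,0],"fingers":0},
  {"dp":[0,0,0],"delta_rot":[0,0,0],"fingers":0},
])

```text
clock: 18.25
position: [0.6407, 0.0704, 0.2969]
ee_rot: [0.001, 0.609, 0.793, 0.001]
contact_force: [-1.4, -0.4, 6.4]
width: 0.0058
gripper_force: 79.9
```

Seated: the prongs now carry the load. I'll open the fingers gently and check before withdrawing.

Call:
servo_tool([
  {"dp":[0,0,0],"delta_rot":[0,0,0],"fingers":0.1},
  {"dp":[0,0,0],"delta_rot":[0,0,0],"fingers":0.2},
  {"dp":[0,0,0],"delta_rot":[0,0,0],"fingers":0.3},
  {"dp":[0,0,0],"delta_rot":[0,0,0],"fingers":0.4},
  {"dp":[0,0,0],"delta_rot":[0,0,0],"fingers":0.4},
])

```text
clock: 18.75
position: [0.6405, 0.0704, 0.2945]
ee_rot: [-0.0, 0.609, 0.793, -0.0]
contact_force: [0.8, -0.0, -0.1]
width: 0.0343
gripper_force: 0.0
```

Call:
servo_tool([
  {"dp":[0,0,-0.05],"delta_rot":[0,0,0],"fingers":0.4},
  {"dp":[0,0,-0.1],"delta_rot":[0,0,0],"fingers":0.4},
  {"dp":[0,0,-0.15],"delta_rot":[0,0,0],"fingers":0.4},
  {"dp":[0,0,-0.2],"delta_rot":[0,0,0],"fingers":0.4},
  {"dp":[0,0,0],"delta_rot":[0,0,0],"fingers":0.4},
])

```text
clock: 19.25
position: [0.6422, 0.0705, 0.4022]
ee_rot: [0.005, 0.609, 0.793, 0.004]
contact_force: [-0.1, 0.3, 0.7]
width: 0.0342
gripper_force: 0.0
```

Call:
servo_tool([
  {"dp":[0,0,0],"delta_rot":[0,0,0],"fingers":0.4},
  {"dp":[0,0,0],"delta_rot":[0,0,0],"fingers":0.4},
  {"dp":[0,0,0],"delta_rot":[0,0,0],"fingers":0.4},
  {"dp":[0,0,0],"delta_rot":[0,0,0],"fingers":0.4},
  {"dp":[0,0,0],"delta_rot":[0,0,0],"fingers":0.4},
])

```text
clock: 19.75
position: [0.6404, 0.0704, 0.3941]
ee_rot: [-0.001, 0.609, 0.793, -0.0]
contact_force: [-0.5, 0.1, 0.5]
width: 0.0344
gripper_force: 0.0
```

```bash
python3 -c "
from hk import *
s['position']=np.array([.6407,.0704,.2975])
look('h3')
import time
f=[np.load(n+'.npz') for n in('side',)]
from m import bars
bars(['side'])" | grep -v prong
cat > sw.py <<'E'
from h import *
a,_=imaging.get_image("side")
for i in range(6): b,_=imaging.get_image("side")
print("max diff near hook",np.abs(a.astype(int)-b)[90:250,170:330].max())
E
python3 sw.py
```

```text
t 19.75 p [0.6404 0.0704 0.3941] yang 14.9 z [-0.001 -0.    -1.   ] F [-0.52  0.05  0.52] w 0.0344 gf 0.0 q6 -0.26
TCP in stand [-0.0887  0.0021]
scene lid 351 z [0.1884 0.1954 0.1997] x -0.129 -0.047 y -0.052 0.048
scene bar 68 z [0.2373 0.2441 0.2482] x -0.107 -0.07 y -0.049 0.047
side lid 361 z [0.1848 0.1938 0.197 ] x -0.13 -0.043 y -0.044 0.056
side bar 52 z [0.237  0.2417 0.2469] x -0.108 -0.071 y -0.042 0.054
side bar px [615. 267.] 76 mean [ 0.308 -0.393  0.105] x 0.267 0.357 y -0.404 -0.382 dir 171.4 sd [0.003 0.028]
side bar px [315. 304.] 42 mean [0.721 0.096 0.102] x 0.715 0.731 y 0.084 0.104 dir 61.5 sd [0.003 0.005]
side bar px [434. 345.] 79 mean [0.452 0.048 0.106] x 0.434 0.476 y -0.002 0.086 dir 114.5 sd [0.003 0.031]
side bar px [359. 415.] 143 mean [0.436 0.273 0.105] x 0.412 0.458 y 0.223 0.319 dir 66.8 sd [0.003 0.031]
side lid px [471. 264.] 56 mean [ 0.594 -0.271  0.057] x 0.579 0.628 y -0.298 -0.256 dir -140.6 sd [0.007 0.015]
side lid px [614. 284.] 110 mean [ 0.313 -0.408  0.058] x 0.266 0.35 y -0.436 -0.35 dir 132.3 sd [0.016 0.025]
side lid px [317. 321.] 22 mean [0.721 0.096 0.058] x 0.714 0.728 y 0.084 0.102 dir 56.9 sd [0.003 0.006]
side lid px [490. 323.] 40 mean [ 0.443 -0.127  0.052] x 0.427 0.46 y -0.143 -0.11 dir 146.2 sd [0.009 0.01 ]
side lid px [435. 362.] 408 mean [0.454 0.042 0.058] x 0.413 0.501 y -0.004 0.086 dir 117.6 sd [0.022 0.024]
side lid px [362. 435.] 613 mean [0.434 0.272 0.058] x 0.392 0.478 y 0.226 0.319 dir 77.6 sd [0.021 0.023]
max diff near hook 32
```

View pics/h3.png

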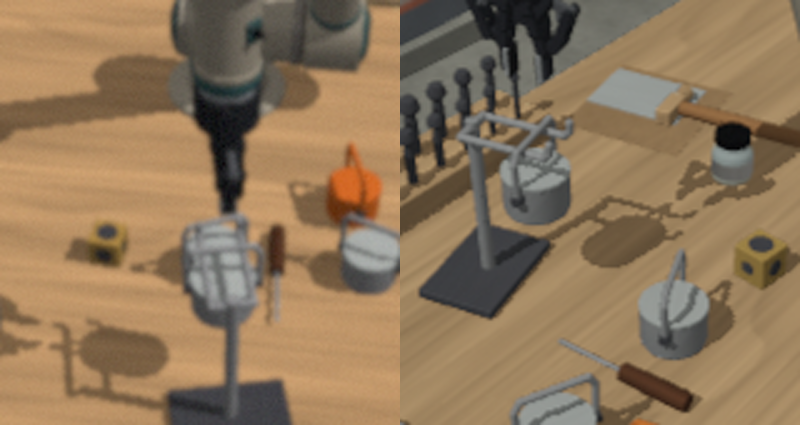

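The pot hangs on both prongs with the bar at about 241 mm, the gripper clear, and the other two pots standing upright. I'll let any swing settle for a second, then hand in.

Call:
servo_tool([
  {"dp":[0,0,-0.1],"delta_rot":[0,0,0],"fingers":0.4},
  {"dp":[0,0,0],"delta_rot":[0,0,0],"fingers":0.4},
  {"dp":[0,0,0],"delta_rot":[0,0,0],"fingers":0.4},
  {"dp":[0,0,0],"delta_rot":[0,0,0],"fingers":0.4},
  {"dp":[0,0,0],"delta_rot":[0,0,0],"fingers":0.4},
])

```text
clock: 20.7
position: [0.6402, 0.0704, 0.4141]
ee_rot: [-0.001, 0.609, 0.793, -0.0]
contact_force: [0.1, -0.4, 0.1]
width: 0.034
gripper_force: 0.0
```

Call:
servo_tool([
  {"dp":[0,0,0],"delta_rot":[0,0,0],"fingers":0.4},
  {"dp":[0,0,0],"delta_rot":[0,0,0],"fingers":0.4},
  {"dp":[0,0,0],"delta_rot":[0,0,0],"fingers":0.4},
  {"dp":[0,0,0],"delta_rot":[0,0,0],"fingers":0.4},
  {"dp":[0,0,0],"delta_rot":[0,0,0],"fingers":0.4},
])

```text
clock: 21.2
position: [0.6405, 0.0704, 0.4149]
ee_rot: [0.0, 0.609, 0.793, 0.0]
contact_force: [0.3, -0.4, -0.7]
width: 0.0346
gripper_force: 0.0
```

Run:
```python
from h import *
L=[]
for i in range(8):
    im,W=cloud("side"); X,Y,Z=W[...,0],W[...,1],W[...,2]
    k=(np.hypot(X-.64,Y-.07)<.06)&(Z>.13)&(Z<.185); L.append(np.median(W[k],0))
print(np.ptp(L,0).round(4),np.mean(L,0).round(3))
if np.ptp(L,0)[:2].max()<.004: print(manip.sign_off())
```

```text
[0.001  0.0017 0.0016] [0.615 0.1   0.162]
the job is handed in; nothing more can be done
None
```

The job is handed in: the steel pot (about 5.3–6 N when lifted) hangs still across both prongs of the double hook, and the two wooden-block pots stand upright on the bench; the hand-in gave no verdict.

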